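# Set a sprung photometer carriage to its reading position

### The arm

A 6-joint arm with a two-finger parallel gripper is mounted at the origin on the work surface. World frame = base frame: x ahead of the robot, y to its left, z up, the work surface at z = 0. Lengths are in m, angles in rad, forces in N, time in s.
With the tool pointing down it reaches from about 0.375 to 0.975 m from the base axis. Payload 3.8 kg.
Tool frame: the origin (TCP) lies at the very end of the fingers, on their centre line; the grasp point (between the pads) lies 19 mm behind it; z points along the fingers, y is the direction in which the jaws open and shut (so a half turn about z gives the same grasp; the last joint's range is limited). The gripper opens to 85 mm and grips with 20 to 120 N. Pads are 22 mm wide; open, the fingers measure 114 mm over their backs; the gripper's body (76 mm by 85 mm) begins 54 mm behind the grasp point. The pads swing forward as they close: fully open they stand 13 mm farther back than shut.
Start: joints at [-1.354, 0.264, 1.604, -0, 1.274, -0.037], TCP at [0.169, -0.653, 0.231] pointing down, gripper open.
Joint ranges: [-2.63, 2.63], [-0.94, 2.18], [0.31, 2.57], [-1.31, 4.45], [0, 2.66], [-2.55, 2.55]. Speed limits (rad/s): [2.57, 2.57, 3.14, 3.14, 3.14, 3.14].

### API

Orientations are given as a rotation vector (axis times angle).
In Python, from workcell import bot, viewer, finish_job gives the robot as it stands.
- The arm moves only by the tool servo_tool, never from a script. Its argument "plan" is a list that holds one entry, the list of rows, each a list of 6 numbers: the shift along the tool's x, y, z in cm, then the turn, a rotation vector about the tool's x, y, z in degrees. A call has 1 to 20 rows; each row is the pose to reach, as a shift and turn from the pose measured when the call began, along the tool's axes at that moment; what a row does not reach only later rows make up. A row lasts 1/12 s, in which the tool goes at most 41.7 mm and 7.16 degrees, less where a joint would pass 70% of its speed; a pose out of reach is approached as far as the arm can. A call with a gripper value outside its range is refused whole. "claw" is the finger opening in cm, from 0 to 8.54, set as the call begins (left out, the last holds). The fingers move at their own pace and stop on an object; "grip_force" is the grip in N (left out, the last holds). Time passes only in rows, so rows that repeat a pose let the fingers close. It gives the time, the measured TCP pose, the force and the opening at its end, in the units of the state.
- bot.read_state(): the state, without advancing time (a new reading comes with each control period).
- viewer.read_camera(name): name is "scene" or "top" or "wrist"; returns a dict with "color" (400x640x3 uint8, red, green, blue), "fx", "fy", "cx", "cy" (pixels), "eye" and "rotation" of the camera in the world; the wrist camera has in their place "T_tool_cam" (4x4, takes a point from camera to tool coordinates, whose origin is the TCP and whose axes are the flange's). Camera axes: x right, y down, z forward; pixel columns grow to the right and rows downward; lengths in m; the calibration is good to about 2 mm. A picture is of the moment at which its call begins: read the wrist's pose just before it. There is no depth.
- finish_job(): hands the job in, once; it reports no verdict.
The state is a dict: "time": time; "q": joint angles; "joint_vel": joint speeds; "joint_torque": joint torques, N m; "tool_pos": TCP position; "tcp_rot": TCP orientation; "wrist_force": force on the tool from outside, world axes, zero at the start; "torque": the same for the moment, N m; "width": opening from 0.0 (shut) to 1.0 (fully open).
Only numpy, scipy, OpenCV 4.12 (cv2) and the standard library are available. Lean on these libraries where they do the work, as an engineer would, in place of code of your own. Each camera call takes 0.05 s, during which the arm holds its last target.

### The job

Push the photometer's sprung sample carriage by its upright tab all the way in to its stop, then let it go so that it springs part of the way back and is caught by the stop pin at the mid (reading) position. Then press the read key fully down and release it. Only touch with the fingertips, lifting nothing: keep off the cuvette and the stop pin, and leave the things standing around where they are.

Things in the scene. Friction and masses are not known exactly. Their poses are not given: they have to be found in the camera images.
- photometer: Open photometer fixed to the bench: grey deck 300 (x) x 150 mm, top 30 mm up. Origin: centre of its underside. x = the way the carriage is pushed in (about away from the robot), z up. On it: rails along x, 48 mm high; black heads 40 x 28 mm, 85 mm high, at x = -34, y = +57 and -57 mm; a bridge at x = +70 mm, 84 mm high, carrying the stop pin. All heights here are above the bench.
- carriage (a joint): Carriage travel along the photometer's +x, m: 0 = out (start), 0.060 = fully in at its stop, about 0.036 = caught by the pin at mid. A spring drives it out: 4 N at 0, 8 N at mid, 11 N fully in, plus up to 3 N on the way in as a ramp lifts the pin; motion is damped (30 N s/m). Past 0.037 the pin drops behind a catch: let go then, it returns to mid and stays; before that, it returns to 0.
- push_tab (a point): Centre line of the outer face of the carriage's upright push tab, 73 mm above the bench; moves with the carriage. The tab is a plate 50 mm wide (y), 10 mm thick (x), top 90 mm above the bench; push on the face that looks to the photometer's -x. At rest the face is at x = -160 mm, 10 mm outside the deck. Nothing stands in front; behind is 65 mm of low plate up to the well. Axes as the photometer.
- well (a point): Floor of the cuvette's well in the carriage, at its centre, 42 mm above the bench. The well is a grey block 30 x 30 mm, top 66 mm above the bench, centred 90 mm behind the tab's outer face; it moves with the carriage and is between the two heads when the carriage is at mid.
- cuvette: Loose clear cuvette 12.5 x 12.5 x 45 mm, 12 to 17 g, standing in the carriage's well with 21 mm showing above it (top 87 mm above the bench). It rides along with the carriage and must not be touched, lifted or tipped. Origin: centre of its underside, 42 mm above the bench.
- stop_pin: Sprung upright steel stop pin, 8 mm in diameter, with a 16 mm head (top 105 mm above the bench), in the bridge on the carriage's centre line, 70 mm beyond the photometer's origin. Origin: its lower tip, 43 mm above the bench when down (at rest and when it has caught the carriage); it rises about 9 mm while the catch passes. Not to be touched.
- read_key (a joint): Travel of the read key, in m: 0 = up, 0.006 = fully down. A spring pushes it up; about 1.5 N starts it and 5 N holds it fully down.
- read_key_top (a point): Centre of the top of the read key, 52 mm above the bench when up; a round white key 28 mm in diameter in a black round collar (44 mm in diameter, top 42 mm above the bench) on a grey box 80 x 80 x 30 mm fixed to the bench, left or right of the photometer's near end. Pressed straight down from above.
- beaker_mid (a point): Middle (45 mm up) of a loose glass beaker, 68 mm across, 90 mm high; a bystander standing on the other side of the photometer from the read key.
- wash_bottle_mid (a point): Middle (85 mm up) of a loose white bottle, 60 mm across, 170 mm high; a bystander.
- rack_mid (a point): Centre of the base block of a loose blue cuvette rack, 50 x 130 x 30 mm, with cuvettes up to 50 mm high; a bystander.

How it is judged:
On the way, in this order (a step that is already met when the one before it is completed fails the run):
1. the carriage is pushed all the way in (beyond 50 of its 60 mm) (value of joint carriage above 0.05 m).
2. the carriage has come back and is caught by the stop pin at mid position (31 to 41 mm in, pin down, at rest) (value of joint carriage between 0.031 and 0.041 m and height (world z) of stop_pin below 0.046 m and velocity of joint carriage between -0.01 and 0.01 m/s), for 0.3 s.
3. the read key is pressed down (beyond 4.5 of its 6 mm) with the carriage at mid (value of joint carriage between 0.031 and 0.041 m and height (world z) of stop_pin below 0.046 m and value of joint read_key above 0.0045 m).
At the end, for the whole second after the job is handed in: The carriage rests at mid position, 31 to 41 mm in, held by the stop pin, which is down (tip less than 46 mm above the bench); the read key is up again (within 1 mm); the cuvette stands in its well (centre within 5 mm of its seat, tilted less than 0.2 rad) (all of step 2 and value of joint read_key below 0.001 m and distance between cuvette and well below 0.005 m and angle between cuvette's own z axis and vertical below 0.2 rad); the robot touches nothing.
It fails at once if the cuvette is lifted or tipped in its well (distance between cuvette and well above 0.01 m or angle between cuvette's own z axis and vertical above 0.3 rad).
It fails at once if the robot touches the stop pin or the cuvette (contact force between any of the arm, the fingers and stop_pin above 0.5 N or contact force between any of the arm, the fingers and cuvette above 0.5 N).
It fails at once if the beaker is moved by more than 20 mm or tipped (distance of beaker_mid from where it was at the start of the episode above 0.02 m or angle between beaker_mid's own z axis and vertical above 0.3 rad).
It fails at once if the wash bottle is moved by more than 20 mm or tipped (distance of wash_bottle_mid from where it was at the start of the episode above 0.02 m or angle between wash_bottle_mid's own z axis and vertical above 0.3 rad).
It fails at once if the cuvette rack is moved by more than 20 mm or tipped (distance of rack_mid from where it was at the start of the episode above 0.02 m or angle between rack_mid's own z axis and vertical above 0.3 rad).
It also fails if it takes over 48 s, if anything falls off the work surface, if the arm or the gripper's body presses on something with over 40 N, if the wrist force passes 120 N, or if a joint passes its speed limit or range.

## Working session

There is one attempt and no reset: what is moved stays moved. The work goes in short steps, Python scripts to look and compute and a tool call to move; the robot and the scene stay as the last step left them, time stands still between calls to the robot, and variables do not carry over. Pictures are saved under pics/ and viewed, and the job is handed in when it is done.

Besides the shell and the picture viewer there is one more tool, called after "Request:" as a command line: name --argument value ..., lists and objects as JSON in quotes. servo_tool: Moves the arm, as the interface text tells. Its arguments: {"type":"object","properties":{"plan":{"type":"array"},"claw":{"type":"number"},"grip_force":{"type":"number"}},"required":["plan"]}

```bash
mkdir -p pics; cat > h.py <<'E'
import numpy as np, cv2
from workcell import bot, viewer, finish_job
def snap(n,f):
    d=viewer.read_camera(n); cv2.imwrite('pics/'+f,cv2.cvtColor(d['color'],cv2.COLOR_RGB2BGR)); return d
def ray(d,u,v,z):
    r=np.array(d['rotation'])@np.array([(u-d['cx'])/d['fx'],(v-d['cy'])/d['fy'],1]); e=np.array(d['eye'])
    return e+r*(z-e[2])/r[2]
def proj(d,p):
    c=np.array(d['rotation']).T@(np.array(p)-np.array(d['eye'])); return d['fx']*c[0]/c[2]+d['cx'],d['fy']*c[1]/c[2]+d['cy']
E
python3 - <<'E'
from h import *
import pickle
s=bot.read_state();print(s)
for n in('scene','top'):
    d=snap(n,n+'0.png');pickle.dump(d,open(n+'.pkl','wb'));print(n,d['eye'],d['fx'],d['rotation'])
E
```

```text
{'time': 0.0, 'q': array([-1.35391295e+00,  2.64765189e-01,  1.60540529e+00,  1.59656699e-05,
        1.27366886e+00, -3.68515015e-02]), 'joint_vel': array([-2.41072623e-05,  2.86253304e-04,  6.85806239e-04, -1.25287570e-03,
       -6.45615156e-05, -8.10022073e-04]), 'joint_torque': array([ 3.33212438e-04, -5.15108943e+01, -3.67312610e+01,  3.32284685e-05,
        1.29625757e-02, -1.08092070e-05]), 'tool_pos': array([ 0.16931566, -0.65265898,  0.229937  ]), 'tcp_rot': array([-3.11412398e+00, -3.97206907e-01,  2.93161974e-04]), 'wrist_force': array([-0.31521478,  0.90344458,  0.87655213]), 'torque': array([-0.02460593, -0.04422377, -0.02088233]), 'width': 0.9995870565907803}
scene [ 0.96042624 -0.47581951  1.00465389] 512.4157481984507 [-2.45883363 -0.76775624  0.21555316]
top [ 0.53887863 -0.00845706  0.94500914] 425.9451331979858 [-2.18503229  2.14094238 -0.1356338 ]
```

```bash
python3 - <<'E'
s=open('h.py').read().replace("np.array(d['rotation'])","R(d['rotation'])")
s=s.replace("def snap","from scipy.spatial.transform import Rotation\ndef R(v): return Rotation.from_rotvec(v).as_matrix()\ndef snap",1)
open('h.py','w').write(s)
E
```

```text
(no output)
```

View pics/scene0.png

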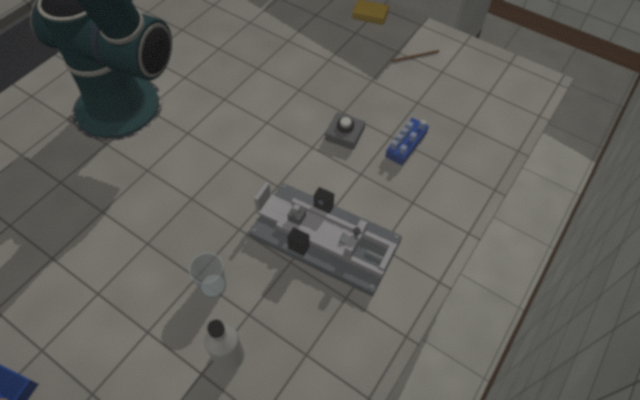

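View pics/top0.png

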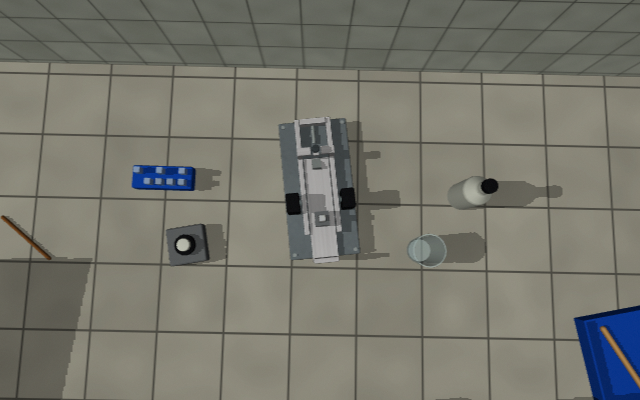

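The top view shows the photometer at px (320,190) with its tab at about (326,260), the read key at (185,244) on the left, the beaker at (427,250), the bottle at (475,190) and the rack at (163,178). I'll enlarge it to get precise pixel positions.

```bash
python3 - <<'E'
from h import *
a=cv2.imread('pics/top0.png')
c=cv2.resize(a[105:275,265:375],None,fx=3.5,fy=3.5,interpolation=cv2.INTER_CUBIC);k=cv2.resize(a[215:275,155:220],None,fx=6,fy=6,interpolation=cv2.INTER_CUBIC)
cv2.imwrite('pics/z1.png',c)
cv2.imwrite('pics/z2.png',k)
b=cv2.imread('pics/scene0.png')
cv2.imwrite('pics/z3.png',cv2.resize(b[175:300,240:410],None,fx=4.5,fy=4.5,interpolation=cv2.INTER_CUBIC))
E
```

```text
(no output)
```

View pics/z1.png

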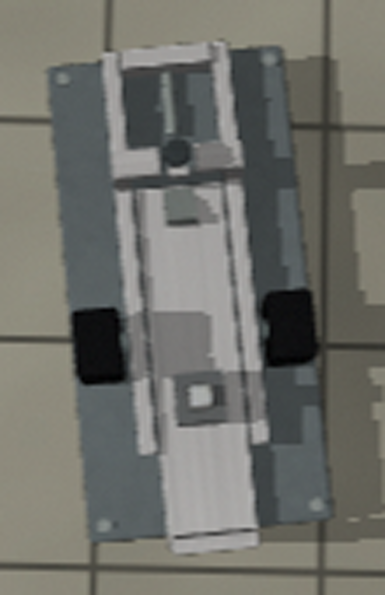

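View pics/z2.png

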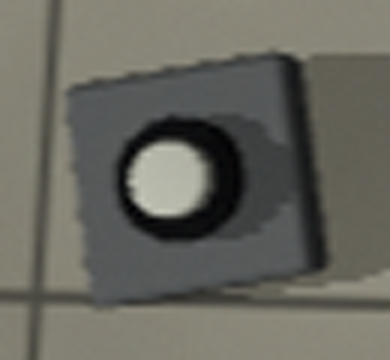

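View pics/z3.png

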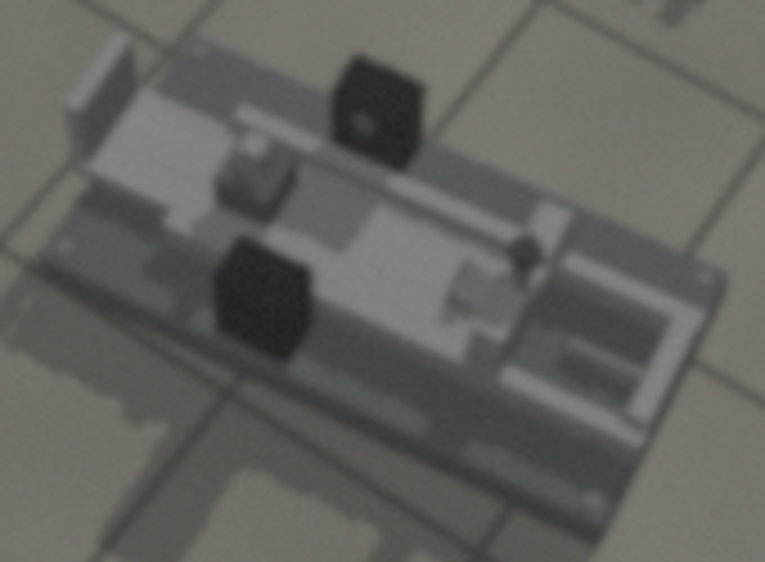

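```bash
python3 - <<'E'
from h import *
import pickle
d=pickle.load(open('top.pkl','rb')); s=pickle.load(open('scene.pkl','rb'))
f=lambda x,y,z:ray(d,(x+.5)/3.5-.5+265,(y+.5)/3.5-.5+105,z)
C=np.array([f(x,y,.03) for x,y in((48,66),(283,45),(332,517),(92,543))])
print(C.round(4)); o=C.mean(0)
ax=(C[0]+C[1]-C[2]-C[3])/2; ay=(C[0]+C[3]-C[1]-C[2])/2
print('o',o,'len',np.linalg.norm(ax),np.linalg.norm(ay),'yaw',np.degrees(np.arctan2(ax[1],ax[0])),np.degrees(np.arctan2(-ay[0],ay[1])))
yaw=np.arctan2(ax[1],ax[0]);X=np.array([np.cos(yaw),np.sin(yaw),0]);Y=np.array([-X[1],X[0],0])
a=f(172,552,.09);b=f(259,546,.09);print('tab',a,b,(a+b)/2,np.linalg.norm(a-b))
for p in (a,b):print('local',(p-o)@X,(p-o)@Y)
print('pin head',[(f(176,152,.105)-o)@v for v in(X,Y)])
print('cuv',[(f(201,396,.087)-o)@v for v in(X,Y)], f(201,396,.087))
g=lambda x,y,z:ray(d,(x+.5)/6-.5+155,(y+.5)/6-.5+215,z)
print('key',g(169,180,.052),np.linalg.norm(g(128,180,.052)-g(210,180,.052)))
B=np.array([g(*p,.03) for p in((68,90),(285,55),(318,270),(97,303))]);print('box',B.mean(0),B.round(3).tolist())
# scene cross-check
for n,p in (('tabtop',o+X*-.160+[0,0,.06]),('pin',o+X*.07+[0,0,.075]),('key',g(169,180,.052))):
  print(n,proj(s,p))
print('scene key by ray at .052:')
im=cv2.imread('pics/scene0.png')[105:150,320:370];m=(im.min(2)>165).astype(np.uint8);n,l,st,ce=cv2.connectedComponentsWithStats(m);print(st,ce+[320,105])
E
```

```text
[[ 0.8109  0.0732  0.03  ]
 [ 0.8279 -0.0749  0.03  ]
 [ 0.5323 -0.1082  0.03  ]
 [ 0.5137  0.0375  0.03  ]]
o [ 0.67119387 -0.01809949  0.03      ] len 0.29837927363187966 0.1479847845863792 yaw 6.648457854348317 6.891466770388641
tab [ 0.51122124 -0.01102062  0.09      ] [ 0.51556252 -0.06033867  0.09      ] [ 0.51339188 -0.03567965  0.09      ] 0.04950875036572336
local -0.1580772767075262 0.025552455501172123
local -0.15947509622879477 -0.023936558061046647
pin head [np.float64(0.06881662068421752), np.float64(0.0015458556809875526)]
cuv [np.float64(-0.07124619804870753), np.float64(0.0004373226756879086)] [ 0.60037615 -0.0259138   0.087     ]
key [0.54117204 0.2619916  0.052     ] 0.028347674317539862
box [0.54175867 0.26051279 0.03      ] [[0.572, 0.306, 0.03], [0.586, 0.23, 0.03], [0.511, 0.214, 0.03], [0.498, 0.292, 0.03]]
tabtop (np.float64(259.48242828545875), np.float64(189.16505515462106))
pin (np.float64(356.4611997510851), np.float64(229.84038471335407))
key (np.float64(345.38492028531124), np.float64(120.83959437676691))
scene key by ray at .052:
[[   0    0   50   45 2250]] [[344.5 127. ]]
```

```bash
cat >> h.py <<'E'
def go(p,yaw=None):
    s=bot.read_state(); T=R(s['tcp_rot'])
    sh=T.T@(np.array(p)-s['tool_pos'])*100
    print('t',s['time'],'pos',s['tool_pos'].round(4),'xyaw',np.degrees(np.arctan2(T[1,0],T[0,0])).round(2),'zdir',T[:,2].round(4),'F',s['wrist_force'].round(1),'w',s['width'])
    print('shift cm',sh.round(2))
    if yaw is not None:
        c,n=np.cos(np.radians(yaw)),np.sin(np.radians(yaw))
        D=np.array([[c,n,0],[n,-c,0],[0,0,-1]])
        print('turn deg',np.degrees(Rotation.from_matrix(T.T@D).as_rotvec()).round(2))
E
python3 - <<'E'
from h import *
go([.472,-.041,.18],6.7)
E
```

```text
t 0.1 pos [ 0.1693 -0.6527  0.2301] xyaw 14.54 zdir [-5.e-04  2.e-03 -1.e+00] F [ 0.4 -0.5  0.3] w 1.0011176533712745
shift cm [ 44.66 -51.6    5.12]
turn deg [-0.12  0.    7.84]
```

Request:
servo_tool --plan '[[[2,-2.3,0.2,0,0,0.4],[4.5,-5.2,0.5,0,0,0.8],[7,-8.1,0.8,0,0,1.2],[9.5,-11,1.1,0,0,1.7],[12,-13.9,1.4,0,0,2.1],[14.5,-16.8,1.7,0,0,2.5],[17,-19.6,2,0,0,3],[19.5,-22.5,2.2,0,0,3.4],[22,-25.4,2.5,0,0,3.9],[24.5,-28.3,2.8,0,0,4.3],[27,-31.2,3.1,0,0,4.7],[29.5,-34.1,3.4,0,0,5.2],[32,-37,3.7,0,0,5.6],[34.5,-39.9,4,0,0,6],[37,-42.7,4.2,0,0,6.5],[39.5,-45.6,4.5,0,0,6.9],[42,-48.5,4.8,0,0,7.4],[44,-50.8,5,0,0,7.8],[44.7,-51.6,5.1,-0.1,0,7.8],[44.7,-51.6,5.1,-0.1,0,7.8]]]' --claw 0 --grip_force 40

```text
time: 1.77
tool_pos: [0.4727, -0.0389, 0.1796]
tcp_rot: [-3.135, -0.191, 0.002]
wrist_force: [-1.1, 0.5, -0.0]
width: 0.002
```

```bash
python3 - <<'E'
from h import *
go([.472,-.041,.055],6.7)
snap('top','top1.png');snap('wrist','w1.png')
E
```

```text
t 1.7667 pos [ 0.4727 -0.0389  0.1796] xyaw 6.98 zdir [-1.1e-03  7.0e-04 -1.0e+00] F [-1.1  0.5 -0. ] w 0.0016096129980522516
shift cm [-0.09  0.21 12.46]
turn deg [-0.05  0.06  0.28]
```

View pics/top1.png

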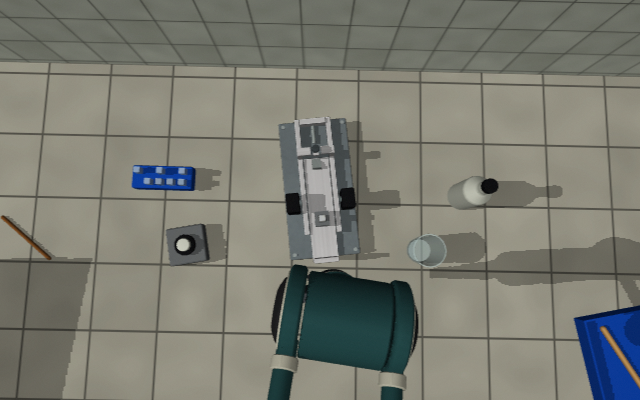

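View pics/w1.png

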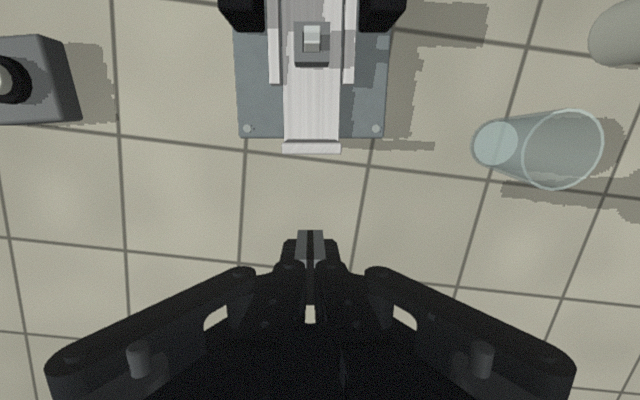

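The wrist view shows the closed fingers at column 311, in line with the tab, whose outer edge is at row 152 (columns 283–341). The path down in front of the tab is clear.

Request:
servo_tool --plan '[[[0,0.1,1.5,0,0,0],[0,0.2,4,0,0,0.2],[0,0.2,6.5,0,0,0.3],[-0.1,0.2,9,0,0,0.3],[-0.1,0.2,11,0,0,0.3],[-0.1,0.2,12.2,0,0,0.3],[-0.1,0.2,12.5,0,0,0.3],[-0.1,0.2,12.5,0,0,0.3]]]'

```text
time: 2.53
tool_pos: [0.4694, -0.0446, 0.0538]
tcp_rot: [3.137, 0.176, -0.007]
wrist_force: [-0.0, 0.2, -0.2]
width: -0.003
```

```bash
python3 - <<'E'
from h import *
go([.5025+.058,-.037+.007,.055],6.7)
snap('wrist','w2.png')
E
```

```text
t 2.5333 pos [ 0.4694 -0.0446  0.0538] xyaw 6.41 zdir [-4.2e-03 -3.0e-04 -1.0e+00] F [-0.   0.2 -0.2] w -0.0033504665432149525
shift cm [ 9.21 -0.43 -0.16]
turn deg [-0.01  0.24 -0.29]
```

View pics/w2.png

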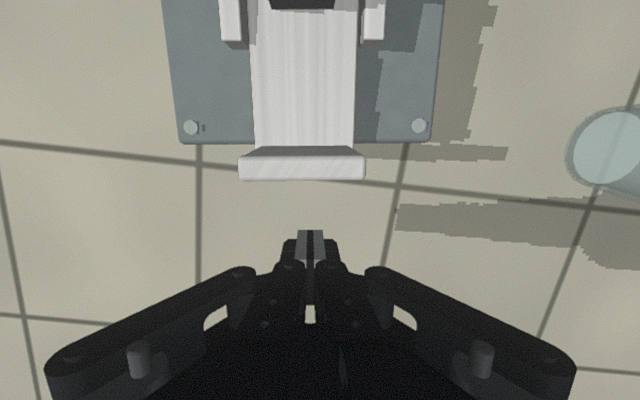

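Request:
servo_tool --plan '[[[0.8,-0.2,-0.1,0,0,0],[1.8,-0.4,-0.2,0,0.2,-0.3],[2.8,-0.4,-0.2,0,0.2,-0.3],[3.6,-0.4,-0.2,0,0.2,-0.3],[4.4,-0.4,-0.2,0,0.2,-0.3],[5.2,-0.4,-0.2,0,0.2,-0.3],[6,-0.4,-0.2,0,0.2,-0.3],[6.8,-0.4,-0.2,0,0.2,-0.3],[7.6,-0.4,-0.2,0,0.2,-0.3],[8.4,-0.4,-0.2,0,0.2,-0.3],[8.8,-0.4,-0.2,0,0.2,-0.3],[8.8,-0.4,-0.2,0,0.2,-0.3],[8.8,-0.4,-0.2,0,0.2,-0.3]]]'

```text
time: 3.67
tool_pos: [0.555, -0.0303, 0.0558]
tcp_rot: [-3.136, -0.186, 0.01]
wrist_force: [-9.3, -1.0, 5.3]
width: 0.005
```

```bash
python3 - <<'E'
from h import *
go([.5025+.058,-.037+.007,.055],6.7)
snap('wrist','w3.png')
snap('scene','s3.png')
E
```

```text
t 3.6667 pos [ 0.555  -0.0303  0.0558] xyaw 6.79 zdir [-6.2e-03 -1.0e-04 -1.0e+00] F [-9.3 -1.   5.3] w 0.00475207163521168
shift cm [0.55 0.04 0.08]
turn deg [-0.04  0.35  0.09]
```

View pics/w3.png

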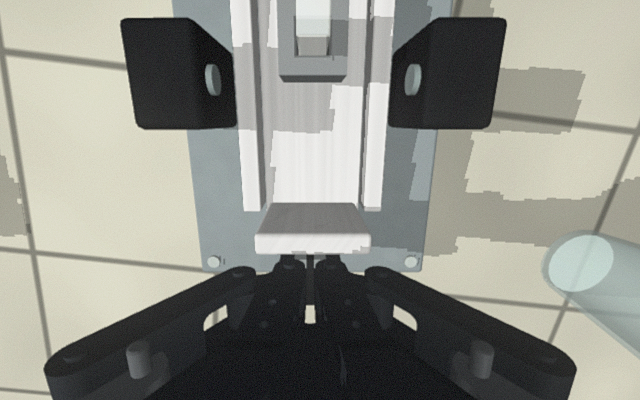

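View pics/s3.png

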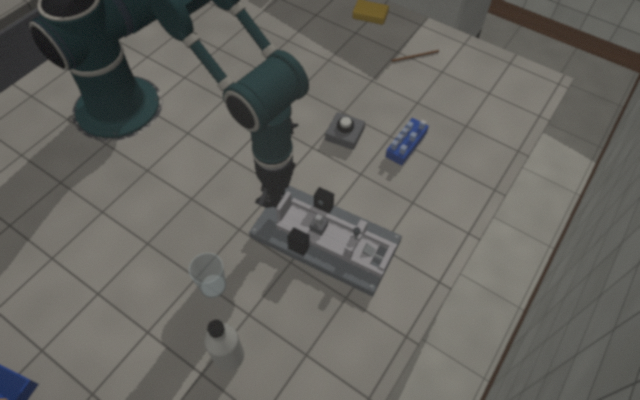

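The tab is pressed by the closed fingers and the carriage is around 50 mm in, at about 9 N. I'll push on to the stop.

Request:
servo_tool --plan '[[[0.4,0,0,0,0.2,0],[0.8,0,0,0,0.2,0],[1.1,0,0,0,0.2,0],[1.3,0,0,0,0.2,0],[1.3,0,0,0,0.2,0]]]'

```text
time: 4.18
tool_pos: [0.5608, -0.0292, 0.0547]
tcp_rot: [-3.135, -0.188, 0.031]
wrist_force: [-21.8, -4.5, 15.1]
width: -0.004
```

```bash
python3 - <<'E'
from h import *
go([.47,-.041,.055],6.7)
snap('wrist','w4.png')
E
```

```text
t 4.1833 pos [ 0.5608 -0.0292  0.0547] xyaw 6.87 zdir [-1.960e-02 -7.000e-04 -9.998e-01] F [-21.8  -4.5  15.1] w -0.0037341248633373752
shift cm [-9.15  0.09  0.15]
turn deg [-0.09  1.12  0.17]
```

View pics/w4.png

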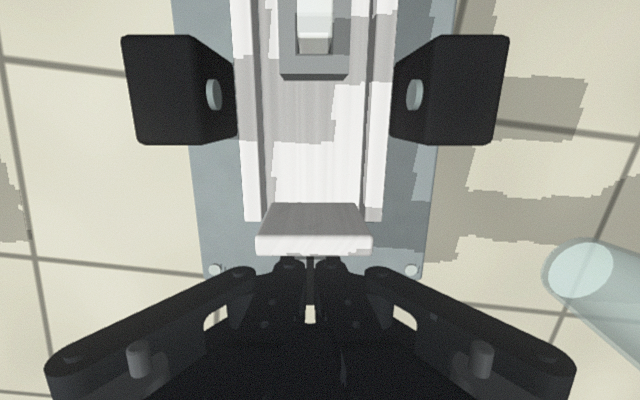

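The force rose to about 22 N against at most 14 N from the spring, so the carriage is at its stop. Now I'll back off straight.

Request:
servo_tool --plan '[[[-0.5,0,0,0,0.3,0],[-1.2,0,0,0,0.6,0],[-2,0,0,0,1.1,0.2],[-3,0,0,0,1.1,0.2],[-4,0,0,0,1.1,0.2],[-5.5,0,0,0,1.1,0.2],[-7,0,0,0,1.1,0.2],[-8,0,0,0,1.1,0.2],[-8.5,0,0,0,1.1,0.2],[-8.5,0,0,0,1.1,0.2]]]'

```text
time: 5.07
tool_pos: [0.476, -0.0393, 0.0566]
tcp_rot: [-3.135, -0.183, -0.001]
wrist_force: [0.0, -0.2, 0.1]
width: -0.002
```

```bash
python3 - <<'E'
from h import *
go([.47,-.041,.14],6.7)
import pickle
d=snap('scene','s5.png');snap('wrist','w5.png')
b=cv2.imread('pics/s5.png')
cv2.imwrite('pics/z5.png',cv2.resize(b[175:300,240:410],None,fx=4.5,fy=4.5,interpolation=cv2.INTER_CUBIC))
E
```

```text
t 5.0667 pos [ 0.476  -0.0393  0.0566] xyaw 6.66 zdir [ 3.0e-04  1.6e-03 -1.0e+00] F [ 0.  -0.2  0.1] w -0.002328616577450754
shift cm [-0.61  0.09 -8.34]
turn deg [-0.09 -0.03 -0.04]
```

View pics/z5.png

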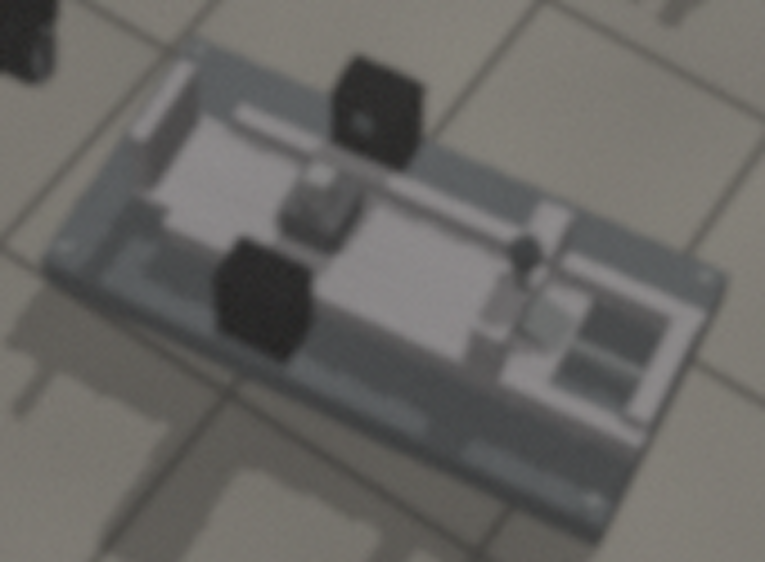

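View pics/w5.png

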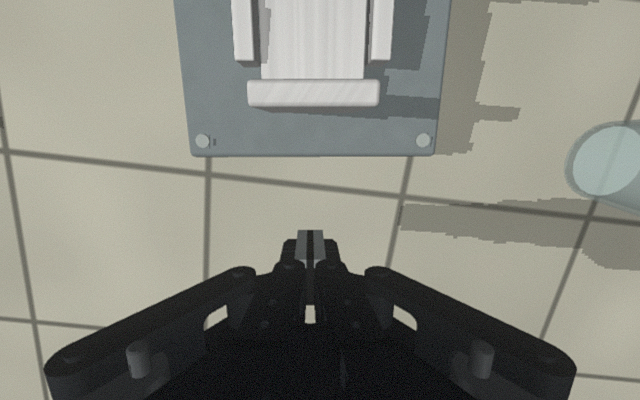

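The carriage stays in: the well (z5 px 320,205) sits between the heads, the pin is in the bridge and the cuvette is upright. I'll put a number on the tab position and work out the key move.

```bash
python3 - <<'E'
from h import *
import pickle
d=pickle.load(open('scene.pkl','rb'))
f=lambda x,y,z:ray(d,(x+.5)/4.5-.5+240,(y+.5)/4.5-.5+175,z)
X=np.array([np.cos(.117),np.sin(.117),0])
a=(f(120,33,.09)+f(68,105,.09))/2;b=(f(190,62,.09)+f(135,137,.09))/2
print('travel',(b-a)@X,a,b)
go([.541,.262,.12],6.7)
E
```

```text
travel 0.03762287391653998 [ 0.51528228 -0.03671974  0.09      ] [ 0.55259492 -0.03187679  0.09      ]
t 5.1667 pos [ 0.4774 -0.0394  0.0568] xyaw 6.67 zdir [ 0.0015  0.0015 -1.    ] F [ 0.4 -0.   0.4] w 0.00040918709447753515
shift cm [  9.83 -29.2   -6.27]
turn deg [-0.07 -0.1  -0.03]
```

Travel measures 37.6 mm, which agrees with mid. Next: lift, then cross to above the key.

Request:
servo_tool --plan '[[[-0.3,0,-2,0,0,0],[-0.5,-0.5,-4.5,0,0,0],[0,-2,-6.5,0,0,0],[0.5,-4.5,-7,0,0,0],[1.5,-7,-7,0,0,0],[2.3,-9.5,-7,0,0,0],[3.2,-12,-7,0,0,0],[4,-14.5,-7,0,0,0],[5,-17,-7,0,0,0],[5.8,-19.5,-7,0,0,0],[6.6,-22,-7,0,0,0],[7.5,-24.5,-7,0,0,0],[8.5,-26.5,-6.8,0,0,0],[9.4,-28.2,-6.4,0,0,0],[9.8,-29,-6.3,0,0,0],[9.8,-29.2,-6.3,0,-0.1,0],[9.8,-29.2,-6.3,0,-0.1,0]]]'

```text
time: 6.58
tool_pos: [0.5408, 0.2622, 0.1201]
tcp_rot: [-3.135, -0.184, 0.001]
wrist_force: [-0.4, -0.8, -0.6]
width: -0.001
```

```bash
python3 - <<'E'
from h import *
go([.541,.262,.054],6.7)
snap('wrist','w6.png')
snap('scene','s6.png')
E
```

```text
t 6.5833 pos [0.5408 0.2622 0.1201] xyaw 6.72 zdir [-9.e-04  7.e-04 -1.e+00] F [-0.4 -0.8 -0.6] w -0.0006669959351168237
shift cm [0.02 0.03 6.61]
turn deg [-0.05  0.04  0.02]
```

View pics/w6.png

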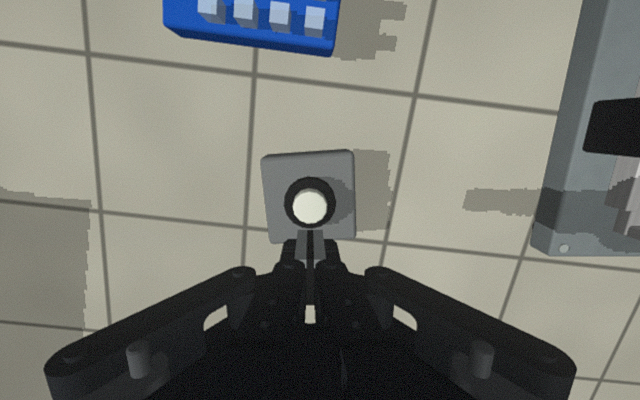

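View pics/s6.png

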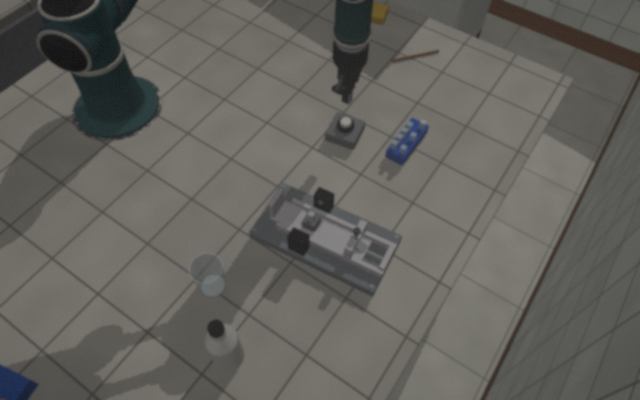

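The wrist view shows the key top at px (310,206), in line with the fingers. A ray check follows.

```bash
python3 - <<'E'
from h import *
s=bot.read_state();d=viewer.read_camera('wrist');T=R(s['tcp_rot']);M=d['T_tool_cam']
r=T@M[:3,:3]@np.array([(310-d['cx'])/d['fx'],(206-d['cy'])/d['fy'],1]);e=s['tool_pos']+T@M[:3,3]
print(e+r*(.052-e[2])/r[2])
go([.541,.262,.046],6.7)
E
```

```text
[0.54328246 0.26161534 0.052     ]
t 6.7333 pos [0.5405 0.2609 0.1204] xyaw 6.62 zdir [-5.e-04  8.e-04 -1.e+00] F [-0.1  0.6  0. ] w -0.0008548622541769501
shift cm [ 0.06 -0.09  7.44]
turn deg [-0.05  0.02 -0.08]
```

Request:
servo_tool --plan '[[[0,0,1.5,0,0,0],[0.1,0,3.5,0,0,0],[0.1,-0.1,5,0,0,0],[0.1,-0.1,6,0,0,0],[0.1,-0.1,6.5,0,0,0],[0.1,-0.1,6.9,0,0,0],[0.1,-0.1,7.2,0,0,0],[0.1,-0.1,7.4,0,0,0],[0.1,-0.1,7.5,0,0,0],[0.1,-0.1,7.5,0,0,0]]]'

```text
time: 7.57
tool_pos: [0.5418, 0.262, 0.0462]
tcp_rot: [-3.136, -0.182, -0.001]
wrist_force: [-0.8, -2.7, 4.2]
width: -0.002
```

```bash
python3 - <<'E'
from h import *
go([.541,.262,.046],6.7)
snap('wrist','w7.png')
E
```

```text
t 7.5667 pos [0.5418 0.262  0.0462] xyaw 6.63 zdir [ 4.e-04  7.e-04 -1.e+00] F [-0.8 -2.7  4.2] w -0.0020411014206025003
shift cm [-0.08 -0.01  0.02]
turn deg [-0.04 -0.03 -0.07]
```

View pics/w7.png

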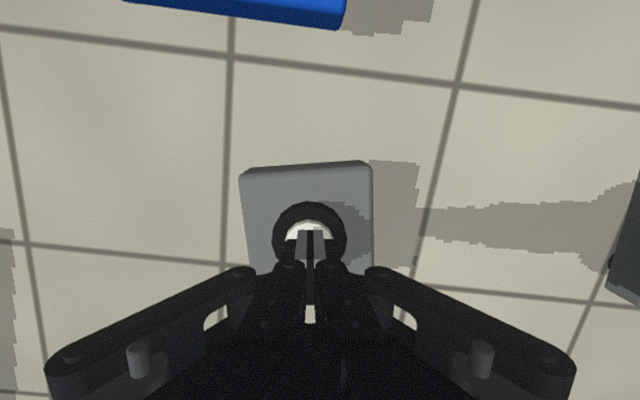

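The force is 4.2 N, so the key is nearly down. I'll press about 2 mm more to reach bottom, then lift off.

Request:
servo_tool --plan '[[[0,0,0.1,0,0,0],[0,0,0.2,0,0,0],[0,0,0.3,0,0,0],[0,0,0.3,0,0,0]]]'

```text
time: 7.95
tool_pos: [0.5422, 0.2623, 0.0458]
tcp_rot: [-3.135, -0.182, -0.001]
wrist_force: [-6.3, -4.6, 16.9]
width: 0.0
```

The force is 16.9 N and position stopped at 45.8 mm, so the key is fully down. Now I'll release it.

Request:
servo_tool --plan '[[[0,0,-0.5,0,0,0],[0,0,-1.5,0,0,0],[0,0,-3,0,0,0],[0,0,-5,0,0,0],[0,0,-7,0,0,0],[0,0,-8.5,0,0,0],[0,0,-9,0,0,0],[0,0,-9,0,0,0],[0,0,-9,0,0,0],[0,0,-9,0,0,0]]]'

```text
time: 8.78
tool_pos: [0.5412, 0.2619, 0.1344]
tcp_rot: [-3.136, -0.182, 0.002]
wrist_force: [-0.6, 0.3, -0.2]
width: -0.002
```

```bash
python3 - <<'E'
from h import *
go([.541,.262,.046],6.7)
d=snap('scene','s8.png')
b=cv2.imread('pics/s8.png')
cv2.imwrite('pics/z8.png',cv2.resize(b[95:300,240:430],None,fx=2.9,fy=2.9,interpolation=cv2.INTER_CUBIC))
snap('wrist','w8.png')
E
```

```text
t 8.7833 pos [0.5412 0.2619 0.1344] xyaw 6.64 zdir [-1.2e-03  2.0e-04 -1.0e+00] F [-0.6  0.3 -0.2] w -0.0023412414527435553
shift cm [-0.01 -0.01  8.84]
turn deg [-0.02  0.07 -0.06]
```

View pics/z8.png

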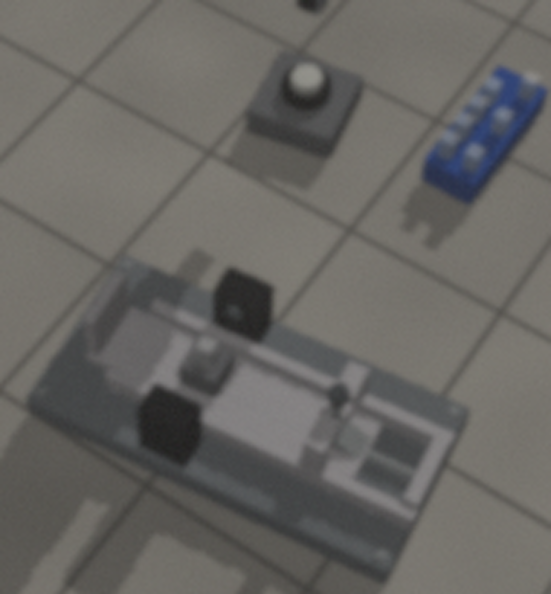

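View pics/w8.png

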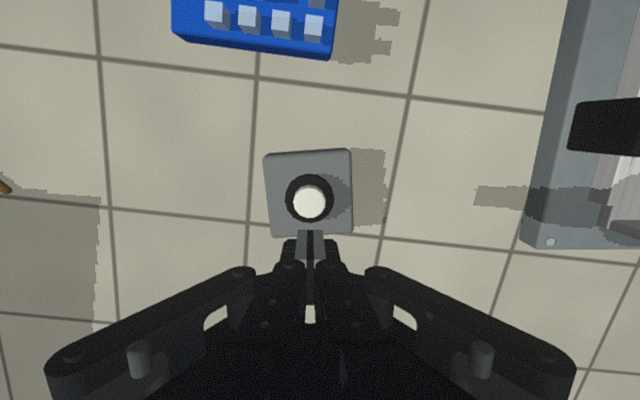

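The key is up (z8 px 305,80), the carriage is still at mid with the well between the heads (205,355), the cuvette is upright, and the arm touches nothing.

```bash
python3 -c "
from workcell import finish_job
print(finish_job())"
```

```text
the job is handed in; nothing more can be done
None
```

I've done the task and handed it in at about 9 s of the 48 s; handing in gives no verdict.

- **Carriage:** I pushed the tab in with the closed fingertips until the force rose to about 22 N. The spring and ramp give at most 14 N, so it was at its stop. After I let go, the scene camera put the tab 37.6 mm in, against 36 mm expected. That is inside the 31–41 mm window, and it agrees to within my pixel reading.
- **Read key:** I pressed it until it stopped, at 16.9 N with the tip 45.8 mm above the bench (46 mm expected when fully down), then released it.
- **Last checks:** The last pictures show:
    - the key up;
    - the carriage still at mid, with the well between the heads;
    - the cuvette upright in its well;
    - the rack in its place.

    The gripper was 88 mm clear of the key, with the wrist force near zero. The beaker and wash bottle were out of the last close-up; they looked unmoved in the full scene view before the key press, and the arm did not go near them after that.

No check failed. I judged the pin height and the carriage position after the key press by eye and did not measure them.

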